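# Put the spacer blocks back in their stepped rack

### The job

Put the two spacer blocks that stand loose on the bench, the thick one with the orange top and the medium one with the green top, back in the blue slotted rack: drop each upright and fully home into the narrowest slot that takes it. The thin yellow-topped spacer is already in its slot and stays there.

Things in the scene. Friction and masses are not known exactly. Their poses are not given: they have to be found in the camera images.
- rack: fixed blue-painted wood block, 262 (x) x 125 (y) x 36 mm high, any yaw; origin: centre of its underside, on the bench, z up. Three slots, 85 mm long along y, centred on y = 0, floor (pale) 6 mm above the bench: 45 mm wide at x = -80 mm, 33 wide at x = 0, 21 wide at x = +80 (widths along x). Mouths flare 10 mm each side. A spacer fully home has its centre 46 mm above the bench, its length along the slot, either way round
- thick_center (a point): centre of a pale wooden spacer, top 22 mm painted orange: 36 mm thick (x), 55 long (y), 80 tall (z up, this point 40 above its underside). Stands loose on the bench at one of three places, yaw within 35 degrees. Grip it 15 mm above this point or higher, to stay clear of the rack. 0.11 kg. It fits only the 45 mm slot
- medium_center (a point): centre of a pale wooden spacer, top 22 mm painted green: 24 mm thick (x), 55 long (y), 80 tall (z up, this point 40 above its underside). Stands loose on the bench at one of three places, yaw within 35 degrees. Grip as the thick one. 0.07 kg. It belongs in the 33 mm slot. An unpainted offcut (46 x 70 x 75 mm) at the third place is not needed
- thin_center (a point): centre of a pale wooden spacer, top 22 mm painted yellow: 12 mm thick (x), 55 long (y), 80 tall (z up, this point 40 above its underside). Already standing home in the rack's 21 mm slot. 0.04 kg. It stays there
Not all that is in view belongs to the job. What is shaped like the part that bears medium_center but purple is not meant. Leave any pink or purple look-alike of the part that bears thick_center alone.

How it is judged:
At the end, for the whole second after the job is handed in: The orange-topped spacer stands in the 45 mm slot, the green-topped one in the 33 mm slot and the yellow-topped one in the 21 mm slot: each centre within 12 mm across and 22 mm along its slot, at its home height within 8 mm, upright within 10 degrees (x of thick_center in the frame of rack between -0.092 and -0.068 m and y of thick_center in the frame of rack between -0.022 and 0.022 m and z of thick_center in the frame of rack between 0.038 and 0.054 m and angle between each of thick_center, medium_center, thin_center's own z axis and vertical below 0.175 rad and x of medium_center in the frame of rack between -0.012 and 0.012 m and y of medium_center in the frame of rack between -0.022 and 0.022 m and z of medium_center in the frame of rack between 0.038 and 0.054 m and x of thin_center in the frame of rack between 0.068 and 0.092 m and y of thin_center in the frame of rack between -0.022 and 0.022 m and z of thin_center in the frame of rack between 0.038 and 0.054 m); the robot touches nothing.
It fails at once if the thin spacer is lifted out of its slot (z of thin_center in the frame of rack above 0.066 m).
It also fails if it takes over 51 s, if anything falls off the work surface, if the arm or the gripper's body presses on something with over 40 N, if the wrist force passes 120 N, or if a joint passes its speed limit or range.

### The arm

A 7-joint arm with a two-finger parallel gripper is mounted at the origin on the work surface. World frame = base frame: x ahead of the robot, y to its left, z up, the work surface at z = 0. Lengths are in m, angles in rad, forces in N, time in s.
With the tool pointing down it reaches from about 0.4 to 0.85 m from the base axis. Payload 4.5 kg.
Tool frame: the origin (TCP) lies between the finger pads; the fingertips stand 19 mm ahead of it and the grasp point (between the pads) is the TCP; z points along the fingers, y is the direction in which the jaws open and shut (so a half turn about z gives the same grasp; the last joint's range is limited). The gripper opens to 88 mm and grips with 3 to 60 N. Pads are 18 mm wide; open, the fingers measure 123 mm over their backs; the gripper's body (75 mm by 187 mm) begins 45 mm behind the grasp point.
Start: joints at [1.29, 0.689, -0.195, 1.565, 0.157, 0.902, -0.215], TCP at [0.194, -0.594, 0.258] pointing down, gripper open.
Joint ranges: [-3.01, 3.01], [-0.46, 2.08], [-1.47, 1.51], [0.13, 2.56], [-1, 4.14], [0.04, 2.09], [-2.66, 2.66]. Speed limits (rad/s): [2.57, 2.57, 3.14, 3.14, 3.14, 3.14, 3.14].

### API

Orientations are given as a unit quaternion [x, y, z, w].
In Python, from plant import status, snapshot, finish_job, cut_out, tip_of gives the robot as it stands. The module is installed in compiled form; this text tells all that it offers.
- The arm moves only by the tool carry_out, never from a script. Its arguments are lists of equal length, an entry for each row: "linear": the shift along the world's x, y, z in m, a list of three; "roll": the turn about the world's z in rad. A call has 1 to 8 rows; each row is the pose to reach, as a shift and turn from the pose measured when the call began; what a row does not reach only later rows make up. A row lasts 1/12 s, in which the tool goes at most 41.7 mm and 7.16 degrees, less where a joint would pass 70% of its speed; a pose out of reach is approached as far as the arm can. A call with a gripper value outside its range is refused whole. "gripper" is the opening, from 0 (shut) to 1 (fully open), set as the call begins (left out, the last holds). The fingers move at their own pace and stop on an object; "grip_force" is the grip in N (left out, the last holds). Time passes only in rows, so rows that repeat a pose let the fingers close. It gives the time, the measured TCP pose, the force and the opening at its end, in the units of the state.
- status.get_state(): the state, without advancing time (a new reading comes with each control period).
- snapshot(name): name is "scene" or "top"; returns a dict with "img" (480x640x3 uint8, red, green, blue), "range_z" (480x640 float32, m along the optical axis (not along the pixel's ray), 0 where there is no reading), "fx", "fy", "cx", "cy" (pixels), "world_from_camera" (4x4, takes a point from camera to world coordinates). Camera axes: x right, y down, z forward; pixel columns grow to the right and rows downward; lengths in m; the calibration is good to about 2 mm. A picture is of the moment at which its call begins.
- finish_job(): hands the job in, once; it reports no verdict.
Trained networks look in a picture, given as the dict that the camera call returned (one of the last four; its "shot" number tells which), for a name from the list of things; names that differ only in an ending like _2 or _b are one class to them, and where a whole thing is asked for, a point or a joint stands for the part that bears it (a point fixed in the world has none). Each returns a list of dicts, best first, with "confidence" (0 to 1); they miss things now and then, are a little off and sometimes report something else, mostly with a low value. They report only what shows in the picture. A call takes as long as a camera call. They do not tell look-alikes from the thing itself.
- cut_out(picture, query): "region" (480x640 bool, what is visible of it) and "pixel" ([column, row] in pixels, amid what is visible of it).
- tip_of(picture, query): "pixel" ([column, row] in pixels: a listed point, or the origin of a listed thing).
The state is a dict: "clock": time; "q": joint angles; "qd": joint speeds; "joint_torque": joint torques, N m; "tool_pos": TCP position; "eef_rot": TCP orientation; "contact_force": force on the tool from outside, world axes, zero at the start; "moment": the same for the moment, N m; "opening": opening from 0.0 (shut) to 1.0 (fully open).
Only numpy, scipy, OpenCV 4.12 (cv2) and the standard library are available. Lean on these libraries where they do the work, as an engineer would, in place of code of your own. Each camera call takes 0.05 s, during which the arm holds its last target.

## Working session

There is one attempt and no reset: what is moved stays moved. The work goes in short steps, Python scripts to look and compute and a tool call to move; the robot and the scene stay as the last step left them, time stands still between calls to the robot, and variables do not carry over. Pictures are saved under pics/ and viewed, and the job is handed in when it is done.

Besides the shell and the picture viewer there is one more tool, called after "Call:" by a JSON object that holds its "op" and its "data", one argument or row to a line. carry_out: Moves the arm, as the interface text tells. Its arguments: {"type":"object","properties":{"linear":{"type":"array"},"roll":{"type":"array"},"gripper":{"type":"number"},"grip_force":{"type":"number"}},"required":["linear","roll"]}

```bash
mkdir -p pics
python3 - <<'E'
from plant import status, snapshot
import cv2, numpy as np
print({k:np.round(v,3) for k,v in status.get_state().items()})
for n in ("scene","top"):
    p=snapshot(n); cv2.imwrite(f"pics/{n}0.png",p["img"][:,:,::-1])
    np.savez(f"{n}0.npz",**{k:v for k,v in p.items()})
    print(n,p["shot"],p["fx"],p["cx"],p["cy"],np.round(p["world_from_camera"],3))
E
```

```text
{'clock': np.float64(0.0), 'q': array([ 1.29 ,  0.69 , -0.195,  1.566,  0.157,  0.903, -0.215]), 'qd': array([ 0.   , -0.001,  0.001,  0.001, -0.   , -0.   ,  0.001]), 'joint_torque': array([-0.0000e+00, -5.2757e+01, -1.2670e+00, -1.5343e+01, -5.3000e-02,
        7.0000e-03,  0.0000e+00]), 'tool_pos': array([ 0.193, -0.594,  0.257]), 'eef_rot': array([ 0.988,  0.157, -0.   , -0.001]), 'contact_force': array([ 0.253, -0.705, -0.426]), 'moment': array([ 0.033, -0.039,  0.043]), 'opening': np.float64(1.002)}
scene 1 439.4396809497775 321.37666177923626 243.43362032768385 [[ 0.39   0.744 -0.543  0.925]
 [ 0.921 -0.321  0.221 -0.143]
 [-0.01  -0.586 -0.81   0.71 ]
 [ 0.     0.     0.     1.   ]]
top 2 535.0848897076404 321.1131675908536 241.6735929395499 [[-0.005 -0.998  0.055  0.431]
 [-1.     0.006  0.018  0.018]
 [-0.018 -0.054 -0.998  0.935]
 [ 0.     0.     0.     1.   ]]
```

View pics/scene0.png

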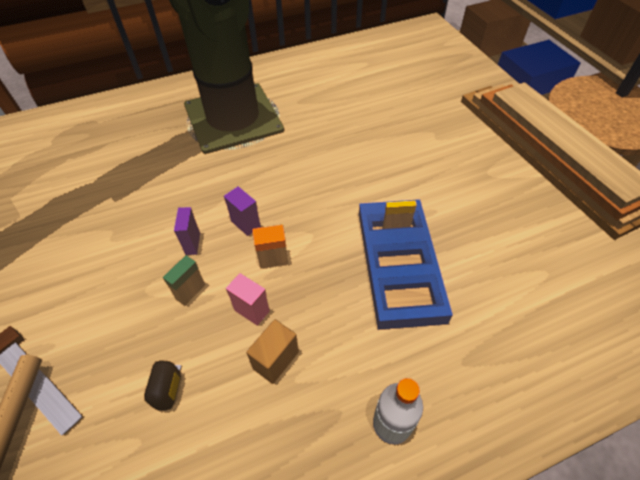

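View pics/top0.png

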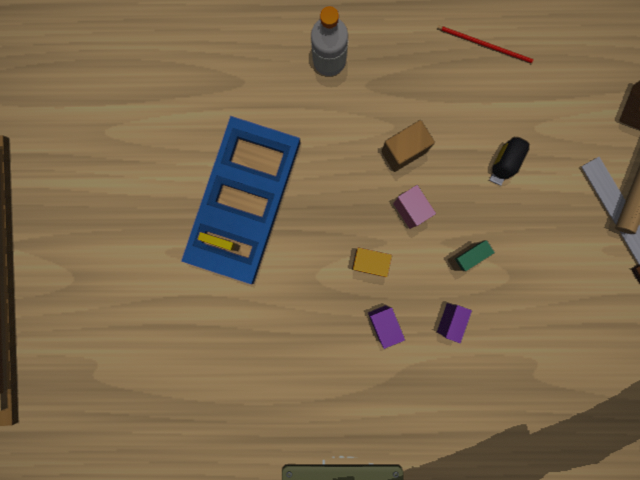

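Scene picture: orange-topped at (270,245), green-topped at (184,280). The look-alikes are pink at (248,298) and purple at (187,231) and (242,210), and the offcut is at (273,350). In the top view, orange is at (372,262), green at (474,255), pink at (414,207), the purples at (387,327) and (455,322), and the rack is centred near (241,200). Next I measure these and enlarge a crop to confirm.

```bash
cat > h.py <<'E'
import numpy as np, cv2
def world(p,mask=None):
    Z=p["range_z"]; v,u=np.mgrid[0:480,0:640]
    P=np.stack([(u-p["cx"])/p["fx"]*Z,(v-p["cy"])/p["fy"]*Z,Z,np.ones_like(Z)],-1)@p["world_from_camera"].T
    W=P[...,:3].copy(); W[Z<=0]=np.nan
    return W
def rect(pts):
    (c,(w,h),a)=cv2.minAreaRect((pts[:,:2]*1000).astype(np.float32))
    if w<h: w,h,a=h,w,a+90   # a = direction of long side
    return np.round(np.array(c)/1000,4),round(w,1),round(h,1),round((a+90)%180-90,1)
def proj(p,x):
    c=np.linalg.inv(p["world_from_camera"])@np.append(x,1)
    return np.array([p["fx"]*c[0]/c[2]+p["cx"],p["fy"]*c[1]/c[2]+p["cy"]])
E
python3 - <<'E'
from plant import *
import cv2,numpy as np
from h import *
for n in("top","scene"):
    p=snapshot(n); W=world(p)
    im=p["img"]; hsv=cv2.cvtColor(im,cv2.COLOR_RGB2HSV)
    for q in("thick_center","medium_center","thin_center","rack"):
        for d in cut_out(p,q):
            m=d["region"]; pts=W[m]; pts=pts[~np.isnan(pts).any(1)]
            zt=np.percentile(pts[:,2],95); t=pts[pts[:,2]>zt-.008]
            print(n,q,round(d["confidence"],2),np.round(d["pixel"]),m.sum(),"ztop",round(zt,3),rect(t),"hsv",np.median(hsv[m],0))
        print("  tip",[(round(d["confidence"],2),np.round(d["pixel"])) for d in tip_of(p,q)])
    if n=="top":
        cv2.imwrite("pics/crop_top.png",cv2.resize(im[120:360,170:510,::-1],None,fx=2.3,fy=2.3,interpolation=cv2.INTER_CUBIC))
E
```

```text
top thick_center 0.82 [415. 206.] 1052 ztop 0.082 (array([ 0.536 , -0.1197]), 55.8, 37.5, 31.4) hsv [162.  71. 150.]
top thick_center 0.82 [387. 326.] 985 ztop 0.082 (array([ 0.341 , -0.0714]), 56.6, 37.0, 21.7) hsv [139. 143. 132.]
top thick_center 0.72 [371. 263.] 844 ztop 0.083 (array([ 0.4455, -0.0479]), 55.6, 36.9, 77.6) hsv [ 21. 195. 150.]
top thick_center 0.41 [243. 197.] 11240 ztop 0.038 (array([0.5542, 0.1705]), 261.8, 126.0, -18.4) hsv [107. 190. 116.]
  tip [(0.92, array([370., 262.])), (0.87, array([385., 326.])), (0.81, array([410., 212.]))]
top medium_center 0.68 [450. 320.] 913 ztop 0.082 (array([ 0.3472, -0.1828]), 55.8, 25.5, -19.5) hsv [139. 148. 125.]
top medium_center 0.6 [471. 258.] 838 ztop 0.082 (array([ 0.4552, -0.2124]), 56.5, 25.2, -57.7) hsv [ 75. 126.  93.]
  tip [(0.77, array([452., 320.])), (0.67, array([468., 258.]))]
top thin_center 0.76 [219. 243.] 342 ztop 0.089 (array([0.4803, 0.2023]), 55.6, 12.6, 71.3) hsv [ 27. 238. 149.]
top thin_center 0.44 [244. 198.] 11534 ztop 0.038 (array([0.5541, 0.1707]), 262.2, 126.1, -18.5) hsv [107. 190. 116.]
  tip [
[... 677 characters left out ...]
array([ 0.3474, -0.1856]), 58.9, 25.6, -19.4) hsv [160.  96.  79.]
scene medium_center 0.65 [185. 280.] 1275 ztop 0.082 (array([ 0.4565, -0.2155]), 55.6, 26.6, -57.4) hsv [ 19. 116.  98.]
  tip [(0.89, array([187., 280.])), (0.8, array([187., 230.]))]
scene thin_center 0.59 [399. 214.] 829 ztop 0.087 (array([0.4805, 0.2   ]), 55.4, 16.3, 71.5) hsv [ 17. 128. 103.]
scene thin_center 0.59 [186. 280.] 1234 ztop 0.082 (array([ 0.4569, -0.2159]), 54.5, 26.5, -57.4) hsv [ 18.  120.5  98. ]
  tip [(0.89, array([399., 214.]))]
scene rack 0.8 [403. 274.] 8129 ztop 0.037 (array([0.5545, 0.1687]), 264.6, 126.6, -18.3) hsv [112. 139. 144.]
  tip [(0.87, array([401., 265.])), (0.32, array([398., 216.]))]
```

View pics/crop_top.png

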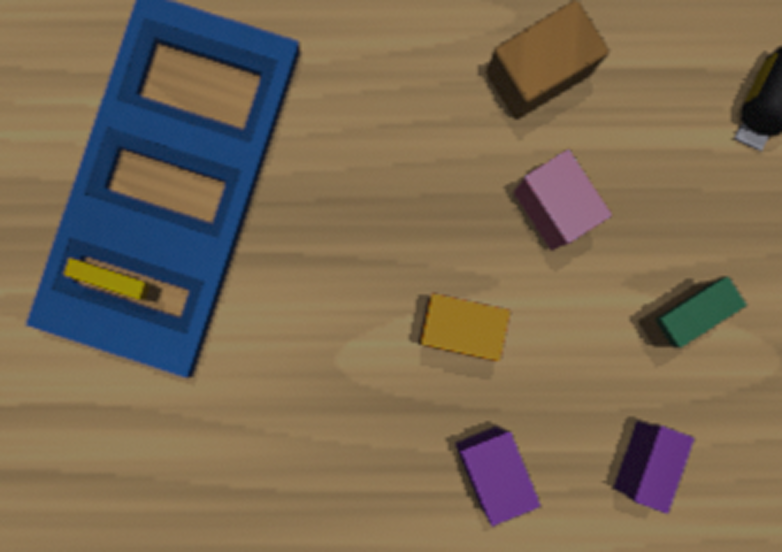

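The crop confirms it: the orange top (372,262) is the 37x56 mm one and the green top (474,255) is the 25x56 mm one. The pink and purple ones are the look-alikes to leave alone. All tops read about 0.082 m and the rack measures 262x126 mm, which matches the given sizes.

Rack yaw is about 161.6°, taken from the thin spacer's end. The 45 mm slot is near (0.630, 0.145) and the 33 mm slot near (0.554, 0.170). I go to the orange one first.

Call:
{"op": "carry_out", "data": {
  "linear": [
    [0.016,0.034,0],
    [0.032,0.068,0],
    [0.048,0.102,0],
    [0.064,0.136,0],
    [0.08,0.17,0],
    [0.096,0.204,0],
    [0.112,0.238,0],
    [0.128,0.272,0]
  ],
  "roll": [0.065,0.13,0.195,0.26,0.325,0.39,0.455,0.52],
  "gripper": 0.75,
  "grip_force": 25
}}

```text
clock: 1.67
tool_pos: [0.3221, -0.3208, 0.258]
eef_rot: [0.914, 0.407, 0.0, 0.0]
contact_force: [1.4, -0.4, 0.8]
opening: 0.751
```

Call:
{"op": "carry_out", "data": {
  "linear": [
    [0.016,0.034,0],
    [0.032,0.068,0],
    [0.048,0.102,0],
    [0.064,0.136,-0.01],
    [0.08,0.17,-0.02],
    [0.096,0.204,-0.03],
    [0.11,0.238,-0.04],
    [0.124,0.271,-0.05]
  ],
  "roll": [0.065,0.13,0.195,0.26,0.325,0.39,0.455,0.517]
}}

```text
clock: 2.33
tool_pos: [0.4469, -0.0479, 0.2078]
eef_rot: [0.778, 0.628, 0.001, 0.001]
contact_force: [1.7, -0.9, -0.0]
opening: 0.752
```

Call:
{"op": "carry_out", "data": {
  "linear": [
    [0,0,-0.01],
    [0,0,-0.03],
    [0,0,-0.05],
    [0,0,-0.06],
    [0,0,-0.07],
    [0,0,-0.08],
    [0,0,-0.08],
    [0,0,-0.08]
  ],
  "roll": [0,0,0,0,0,0,0,0]
}}

```text
clock: 3.0
tool_pos: [0.447, -0.0478, 0.1277]
eef_rot: [0.778, 0.628, 0.0, 0.001]
contact_force: [-0.1, -0.5, 0.2]
opening: 0.748
```

Run:
```python
from plant import *
import cv2,numpy as np
p=snapshot("scene")
cv2.imwrite("pics/s1.png",cv2.resize(p["img"][120:360,120:440,::-1],None,fx=2.4,fy=2.4))
s=status.get_state(); print({k:np.round(s[k],4) for k in("clock","tool_pos","eef_rot","q")}); q=s["eef_rot"]; print(np.degrees(2*np.arctan2(q[1],q[0]))-90)
```

```text
{'clock': np.float64(3.05), 'tool_pos': array([ 0.4472, -0.0479,  0.1281]), 'eef_rot': array([0.7782, 0.628 , 0.0008, 0.0008]), 'q': array([ 0.138 ,  0.7197, -0.2139,  2.1944,  0.5432,  0.2747, -0.7628])}
-12.188409069397622
```

View pics/s1.png

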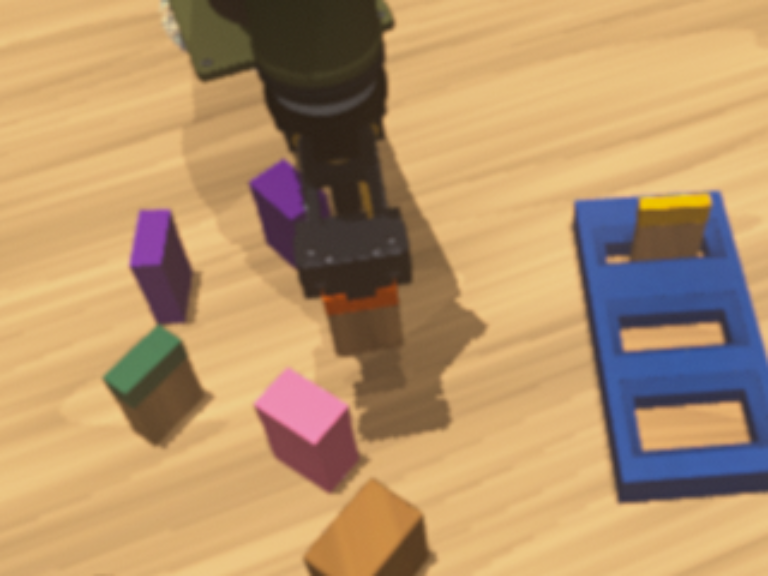

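The gripper, seen around (350,250) in the enlarged crop, is above the orange block and straddling it, with the neighbours clear. I descend and grip 20 mm above its centre.

Call:
{"op": "carry_out", "data": {
  "linear": [
    [0,-0.001,-0.015],
    [-0.001,-0.001,-0.03],
    [-0.001,-0.001,-0.045],
    [-0.001,-0.001,-0.055],
    [-0.001,-0.001,-0.063],
    [-0.001,-0.001,-0.068],
    [-0.001,-0.001,-0.068]
  ],
  "roll": [0,0,0,0,0,0,0]
}}

```text
clock: 3.63
tool_pos: [0.4463, -0.0488, 0.0597]
eef_rot: [0.778, 0.628, 0.001, 0.001]
contact_force: [0.4, -0.5, 1.1]
opening: 0.747
```

Call:
{"op": "carry_out", "data": {
  "linear": [
    [0,0,0],
    [0,0,0],
    [0,0,0],
    [0,0,0],
    [0,0,0],
    [0,0,0]
  ],
  "roll": [0,0,0,0,0,0],
  "gripper": 0.2
}}

```text
clock: 4.13
tool_pos: [0.4464, -0.0488, 0.06]
eef_rot: [0.778, 0.628, 0.001, 0.001]
contact_force: [-0.7, 0.5, 3.5]
opening: 0.404
```

Gripped: 0.404 opening is 35.6 mm. I lift and carry it to the 45 mm slot.

Call:
{"op": "carry_out", "data": {
  "linear": [
    [0,0,0.02],
    [0,0,0.05],
    [0,0,0.08],
    [0,0,0.11],
    [0,0,0.12],
    [0.015,0.015,0.12],
    [0.035,0.035,0.12],
    [0.055,0.057,0.12]
  ],
  "roll": [0,0,0,0,0,-0.02,-0.04,-0.06]
}}

```text
clock: 4.8
tool_pos: [0.5015, 0.0074, 0.1804]
eef_rot: [0.798, 0.603, 0.0, 0.001]
contact_force: [0.2, -0.6, -1.7]
opening: 0.408
```

Call:
{"op": "carry_out", "data": {
  "linear": [
    [0.022,0.023,0],
    [0.044,0.046,0],
    [0.066,0.07,0],
    [0.088,0.093,0],
    [0.108,0.113,0],
    [0.12,0.126,0],
    [0.129,0.136,0],
    [0.129,0.136,0]
  ],
  "roll": [-0.01,-0.02,-0.03,-0.04,-0.048,-0.048,-0.048,-0.048]
}}

```text
clock: 5.47
tool_pos: [0.6313, 0.1467, 0.18]
eef_rot: [0.811, 0.585, 0.002, 0.0]
contact_force: [0.2, 0.9, -1.3]
opening: 0.401
```

```bash
cat > st.py <<'E'
from plant import *
import cv2,numpy as np,sys
from h import *
tag=sys.argv[1]
s=status.get_state(); q=s["eef_rot"]
print(np.round(s["clock"],2),np.round(s["tool_pos"],4),"jaw",round(np.degrees(2*np.arctan2(q[1],q[0]))-90,2),"open",round(s["opening"],3),np.round(s["contact_force"],1),"q",np.round(s["q"],2))
ims=[]
for n in("scene","top"):
    p=snapshot(n)
    im=p["img"][130:370,230:530] if n=="scene" else p["img"][60:300,160:460]
    ims.append(cv2.resize(im,None,fx=1.33,fy=1.33))
cv2.imwrite(f"pics/{tag}.png",cv2.resize(np.hstack(ims),None,fx=1,fy=1)[:,:,::-1])
E
python3 st.py a2
```

```text
5.47 [0.6313 0.1467 0.18  ] jaw -18.43 open 0.401 [ 0.2  0.9 -1.3] q [-0.11  0.83 -0.35  1.56  0.35  0.82 -0.92]
```

View pics/a2.png

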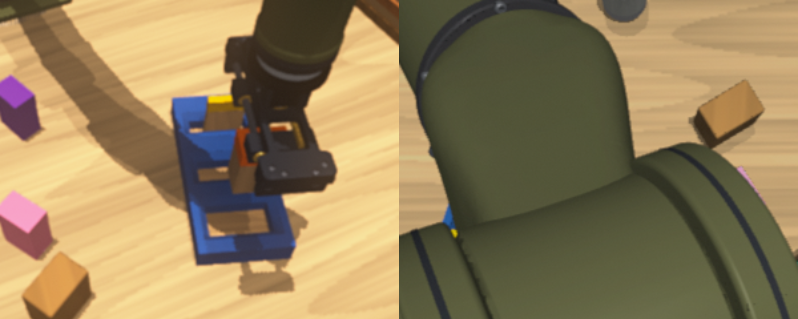

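The block hangs upright over the far slot (left panel around (245,160)); the arm hides the top view. I trim by 1 to 2 mm and lower, watching the force.

Call:
{"op": "carry_out", "data": {
  "linear": [
    [-0.001,-0.002,-0.01],
    [-0.001,-0.002,-0.03],
    [-0.001,-0.002,-0.05],
    [-0.001,-0.002,-0.065],
    [-0.001,-0.002,-0.075],
    [-0.001,-0.002,-0.075]
  ],
  "roll": [0,0,0,0,0,0]
}}

```text
clock: 6.07
tool_pos: [0.6262, 0.1388, 0.102]
eef_rot: [0.812, 0.583, -0.004, 0.001]
contact_force: [-0.2, 0.5, -1.4]
opening: 0.408
```

Call:
{"op": "carry_out", "data": {
  "linear": [
    [0,0,-0.004],
    [0,0,-0.008],
    [0,0,-0.012],
    [0,0,-0.016],
    [0,0,-0.02]
  ],
  "roll": [0,0,0,0,0]
}}

```text
clock: 6.48
tool_pos: [0.6265, 0.1389, 0.0822]
eef_rot: [0.812, 0.583, -0.003, 0.001]
contact_force: [-0.1, -0.5, -1.2]
opening: 0.403
```

No contact so far, but the TCP drifted about 4 and 6 mm, mostly along the slot. I correct that while lowering.

Call:
{"op": "carry_out", "data": {
  "linear": [
    [0.002,0.003,-0.002],
    [0.004,0.005,-0.005],
    [0.004,0.005,-0.008],
    [0.004,0.005,-0.011],
    [0.004,0.005,-0.014],
    [0.004,0.005,-0.015]
  ],
  "roll": [0,0,0,0,0,0]
}}

```text
clock: 6.98
tool_pos: [0.6302, 0.1437, 0.0665]
eef_rot: [0.812, 0.583, -0.004, 0.001]
contact_force: [0.3, -0.2, -0.5]
opening: 0.403
```

```bash
python3 st.py a3
```

```text
6.98 [0.6302 0.1437 0.0665] jaw -18.61 open 0.403 [ 0.3 -0.2 -0.5] q [-0.15  0.98 -0.29  1.61  0.42  0.62 -0.98]
```

View pics/a3.png

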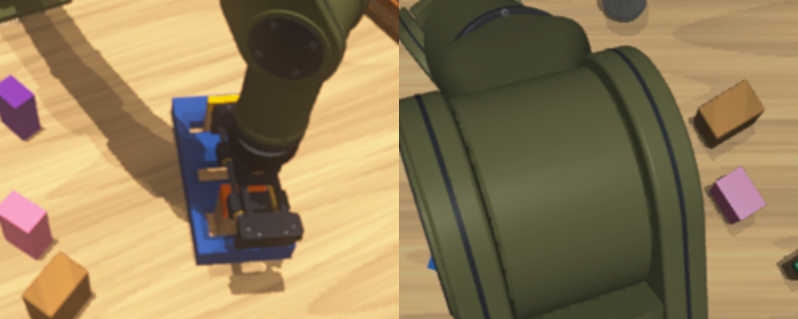

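The block sits down in the far slot (left panel around (245,205)) and the height matches home. I release and rise.

Call:
{"op": "carry_out", "data": {
  "linear": [
    [0,0,0],
    [0,0,0],
    [0,0,0],
    [0,0,0]
  ],
  "roll": [0,0,0,0],
  "gripper": 0.68
}}

```text
clock: 7.42
tool_pos: [0.6305, 0.1438, 0.0672]
eef_rot: [0.812, 0.583, -0.003, 0.001]
contact_force: [0.7, -0.2, 0.4]
opening: 0.67
```

Call:
{"op": "carry_out", "data": {
  "linear": [
    [0,0,0.01],
    [0,0,0.03],
    [0,0,0.06],
    [0,0,0.09],
    [0,0,0.115],
    [-0.01,-0.02,0.13],
    [-0.025,-0.05,0.13],
    [-0.04,-0.08,0.13]
  ],
  "roll": [0,0,0,0,0,0.05,0.12,0.2]
}}

```text
clock: 8.08
tool_pos: [0.5912, 0.0644, 0.1996]
eef_rot: [0.748, 0.664, -0.001, 0.002]
contact_force: [0.0, -1.6, -0.1]
opening: 0.68
```

Call:
{"op": "carry_out", "data": {
  "linear": [
    [-0.015,-0.03,0],
    [-0.03,-0.062,0],
    [-0.046,-0.095,0],
    [-0.062,-0.128,0],
    [-0.078,-0.161,0],
    [-0.094,-0.194,0],
    [-0.11,-0.226,-0.01],
    [-0.123,-0.253,-0.02]
  ],
  "roll": [0.08,0.16,0.24,0.33,0.42,0.51,0.6,0.684]
}}

```text
clock: 8.75
tool_pos: [0.4671, -0.1915, 0.1806]
eef_rot: [0.481, 0.877, -0.001, 0.004]
contact_force: [0.9, -0.3, 0.2]
opening: 0.677
```

```bash
sed -i 's/^ims=/if len(sys.argv)>2: sys.exit()\nims=/' st.py; python3 st.py x 1
python3 - <<'E'
from plant import *
import cv2,numpy as np
from h import *
p=snapshot("scene"); W=world(p)
hsv=cv2.cvtColor(p["img"],cv2.COLOR_RGB2HSV)
q=[("thick",lambda h:(h[...,0]<22)&(h[...,1]>190)),("green",lambda h:(h[...,0]>60)&(h[...,0]<95)&(h[...,1]>90))]
v,u=np.mgrid[0:480,0:640]
for n,f in q:
    m=f(hsv)&(W[...,2]>.07)&(W[...,2]<.1)
    zt=np.nanpercentile(W[m][:,2],90); t=W[m&(W[...,2]>zt-.007)]
    print(n,m.sum(),zt,rect(t))
for d in cut_out(p,"thick_center"): 
    m=d["region"]; pts=W[m]; zt=np.nanpercentile(pts[:,2],95); print(d["confidence"],d["pixel"],zt,rect(pts[pts[:,2]>zt-.007]))
cv2.imwrite("pics/b1.png",cv2.resize(p["img"][130:370,130:470,::-1],None,fx=2.3,fy=2.3))
E
```

```text
8.75 [ 0.4671 -0.1915  0.1806] jaw 32.5 open 0.677 [ 0.9 -0.3  0.2] q [ 0.67  0.71 -0.61  1.99  0.69  0.64  0.17]
thick 809 0.08765587291816349 (array([0.5655, 0.1654]), 175.6, 54.7, -21.1)
green 85 0.08159222711149113 (array([ 0.4661, -0.2302]), 20.1, 15.2, 34.0)
0.74 [411.9, 285.6] 0.08774744740054466 (array([0.6292, 0.1414]), 55.1, 38.3, 71.6)
0.72 [241.3, 209.8] 0.08154916859337225 (array([ 0.3417, -0.0737]), 57.6, 37.6, 21.9)
0.56 [250.3, 301.2] 0.08174740860898663 (array([ 0.5373, -0.1225]), 56.6, 37.9, 32.6)
```

View pics/b1.png

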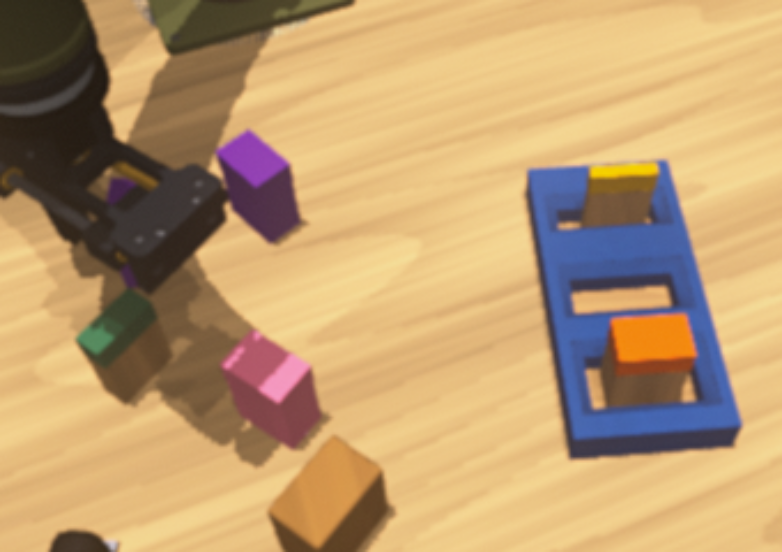

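The orange block stands home in the far slot, at (650,360) in the crop, with its top at 0.088 m, centred and yawed 71.6°. The green one at (125,345) is untouched. I move over it and descend in steps.

Call:
{"op": "carry_out", "data": {
  "linear": [
    [-0.006,-0.012,0],
    [-0.011,-0.022,-0.01],
    [-0.011,-0.022,-0.03],
    [-0.011,-0.022,-0.05],
    [-0.011,-0.022,-0.06],
    [-0.011,-0.022,-0.06]
  ],
  "roll": [0,0,0,0,0,0]
}}

```text
clock: 9.35
tool_pos: [0.4519, -0.2165, 0.1168]
eef_rot: [0.485, 0.874, -0.004, -0.001]
contact_force: [-0.9, -0.4, 0.1]
opening: 0.682
```

```bash
python3 st.py x 1
python3 - <<'E'
from plant import *
import cv2
p=snapshot("scene"); cv2.imwrite("pics/b2.png",cv2.resize(p["img"][180:340,110:330,::-1],None,fx=3,fy=3))
E
```

```text
9.35 [ 0.4519 -0.2165  0.1168] jaw 31.94 open 0.682 [-0.9 -0.4  0.1] q [ 0.65  0.81 -0.5   2.04  0.82  0.51  0.1 ]
```

View pics/b2.png

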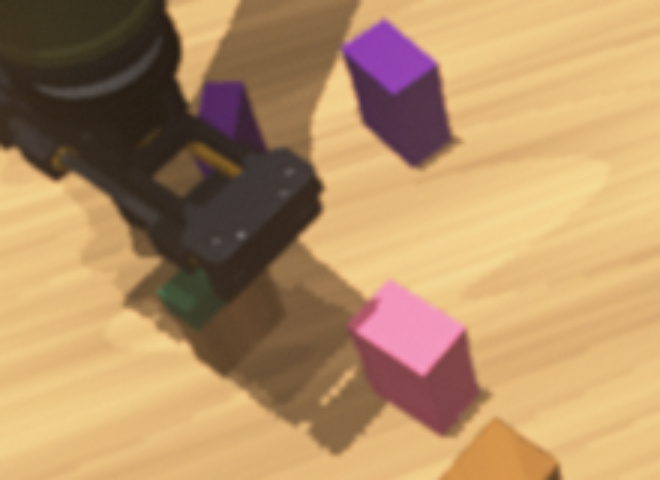

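The gripper is above green, and purple and pink are clear. I correct 4 and 2.5 mm, descend and grip.

Call:
{"op": "carry_out", "data": {
  "linear": [
    [0.004,0.0025,-0.005],
    [0.004,0.0025,-0.015],
    [0.004,0.0025,-0.03],
    [0.004,0.0025,-0.045],
    [0.004,0.0025,-0.053],
    [0.004,0.0025,-0.057],
    [0.004,0.0025,-0.057]
  ],
  "roll": [0.008,0.008,0.008,0.008,0.008,0.008,0.008]
}}

```text
clock: 9.98
tool_pos: [0.4565, -0.2137, 0.0603]
eef_rot: [0.481, 0.876, -0.004, -0.0]
contact_force: [0.1, 0.3, -0.8]
opening: 0.679
```

Call:
{"op": "carry_out", "data": {
  "linear": [
    [0,0,0],
    [0,0,0],
    [0,0,0],
    [0,0,0],
    [0,0,0],
    [0,0,0],
    [0,0,0]
  ],
  "roll": [0,0,0,0,0,0,0],
  "gripper": 0.1
}}

```text
clock: 10.57
tool_pos: [0.4566, -0.2138, 0.0606]
eef_rot: [0.481, 0.876, -0.004, -0.0]
contact_force: [-0.1, 0.9, 2.1]
opening: 0.267
```

Gripped at 23.5 mm. I lift and carry it to the middle slot.

Call:
{"op": "carry_out", "data": {
  "linear": [
    [0,0,0.015],
    [0,0,0.045],
    [0,0,0.08],
    [0,0,0.11],
    [0.003,0.01,0.125],
    [0.008,0.03,0.125],
    [0.014,0.055,0.125],
    [0.021,0.083,0.125]
  ],
  "roll": [0,0,0,0,-0.05,-0.1,-0.16,-0.23]
}}

```text
clock: 11.23
tool_pos: [0.4773, -0.1313, 0.1858]
eef_rot: [0.581, 0.814, -0.004, -0.0]
contact_force: [0.0, 0.0, -1.0]
opening: 0.269
```

Call:
{"op": "carry_out", "data": {
  "linear": [
    [0.008,0.03,0],
    [0.016,0.062,0],
    [0.024,0.095,0],
    [0.033,0.128,0],
    [0.042,0.161,0],
    [0.05,0.194,0],
    [0.058,0.226,0],
    [0.066,0.256,0]
  ],
  "roll": [-0.08,-0.16,-0.24,-0.32,-0.4,-0.48,-0.56,-0.64]
}}

```text
clock: 11.9
tool_pos: [0.5431, 0.1269, 0.1858]
eef_rot: [0.809, 0.588, -0.004, -0.002]
contact_force: [1.1, 0.0, -0.6]
opening: 0.272
```

```bash
python3 st.py x 1
```

```text
11.9 [0.5431 0.1269 0.1858] jaw -17.92 open 0.272 [ 1.1  0.  -0.6] q [-0.11  0.72 -0.34  1.83  0.36  0.67 -0.97]
```

Call:
{"op": "carry_out", "data": {
  "linear": [
    [0.006,0.022,0],
    [0.011,0.04,0],
    [0.011,0.043,-0.01],
    [0.011,0.043,-0.03],
    [0.011,0.043,-0.05],
    [0.011,0.043,-0.065],
    [0.011,0.043,-0.075],
    [0.011,0.043,-0.075]
  ],
  "roll": [-0.008,-0.008,-0.008,-0.008,-0.008,-0.008,-0.008,-0.008]
}}

```text
clock: 12.57
tool_pos: [0.5523, 0.1679, 0.1082]
eef_rot: [0.811, 0.585, -0.007, -0.002]
contact_force: [-0.3, 0.7, -1.0]
opening: 0.268
```

```bash
python3 st.py c1
```

```text
12.57 [0.5523 0.1679 0.1082] jaw -18.43 open 0.268 [-0.3  0.7 -1. ] q [-0.22  0.85 -0.28  1.81  0.4   0.55 -1.07]
```

View pics/c1.png

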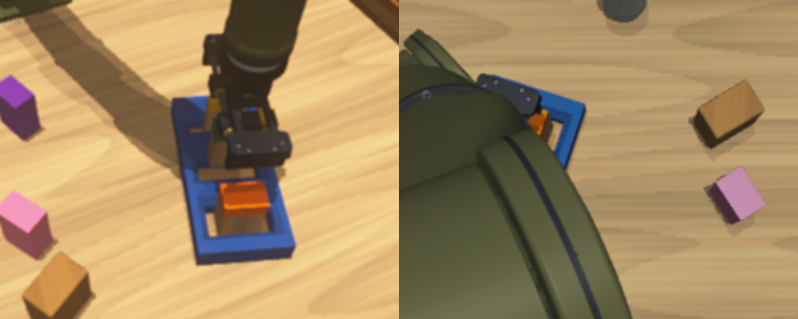

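The green block is over the middle slot (left panel around (225,150)), clear of orange and yellow. I correct 2 mm and lower slowly.

Call:
{"op": "carry_out", "data": {
  "linear": [
    [0.002,0.0015,0],
    [0.002,0.0015,-0.005],
    [0.002,0.0015,-0.01],
    [0.002,0.0015,-0.015],
    [0.002,0.0015,-0.02],
    [0.002,0.0015,-0.025]
  ],
  "roll": [0,0,0,0,0,0]
}}

```text
clock: 13.17
tool_pos: [0.5558, 0.1706, 0.085]
eef_rot: [0.811, 0.585, -0.004, -0.002]
contact_force: [-0.1, 0.5, -0.2]
opening: 0.268
```

Call:
{"op": "carry_out", "data": {
  "linear": [
    [0,0,-0.003],
    [0,0,-0.006],
    [0,0,-0.01],
    [0,0,-0.013],
    [0,0,-0.0155],
    [0,0,-0.0155]
  ],
  "roll": [0,0,0,0,0,0]
}}

```text
clock: 13.67
tool_pos: [0.5555, 0.1705, 0.069]
eef_rot: [0.811, 0.585, -0.005, -0.002]
contact_force: [-0.0, -0.1, 0.0]
opening: 0.269
```

Call:
{"op": "carry_out", "data": {
  "linear": [
    [0,0,-0.001],
    [0,0,-0.002],
    [0,0,-0.002]
  ],
  "roll": [0,0,0]
}}

```text
clock: 13.92
tool_pos: [0.5555, 0.1705, 0.0669]
eef_rot: [0.811, 0.585, -0.005, -0.002]
contact_force: [0.5, 0.1, -0.4]
opening: 0.268
```

Call:
{"op": "carry_out", "data": {
  "linear": [
    [0,0,0],
    [0,0,0],
    [0,0,0],
    [0,0,0]
  ],
  "roll": [0,0,0,0],
  "gripper": 0.5
}}

```text
clock: 14.25
tool_pos: [0.5556, 0.1705, 0.067]
eef_rot: [0.811, 0.585, -0.005, -0.002]
contact_force: [-0.4, 0.8, 0.0]
opening: 0.503
```

Call:
{"op": "carry_out", "data": {
  "linear": [
    [0,0,0.01],
    [0,0,0.03],
    [0,0,0.06],
    [0,0,0.09],
    [0,0,0.12],
    [0,0,0.14],
    [0,-0.03,0.15],
    [0,-0.06,0.15]
  ],
  "roll": [0,0,0,0,0,0,0,0]
}}

```text
clock: 14.92
tool_pos: [0.557, 0.1129, 0.2209]
eef_rot: [0.81, 0.587, -0.001, -0.001]
contact_force: [0.5, -0.4, 0.2]
opening: 0.499
```

Call:
{"op": "carry_out", "data": {
  "linear": [
    [-0.01,-0.03,0],
    [-0.02,-0.06,0],
    [-0.03,-0.1,0],
    [-0.04,-0.14,0],
    [-0.05,-0.18,0],
    [-0.06,-0.22,0],
    [-0.07,-0.25,0],
    [-0.07,-0.25,0]
  ],
  "roll": [0,0,0,0,0,0,0,0]
}}

```text
clock: 15.58
tool_pos: [0.4835, -0.1457, 0.2211]
eef_rot: [0.813, 0.582, -0.004, -0.0]
contact_force: [0.1, -0.4, 0.4]
opening: 0.497
```

```bash
python3 st.py c2
python3 - <<'E'
from plant import *
import cv2,numpy as np
from h import *
for n in("top","scene"):
    p=snapshot(n); W=world(p)
    R=None
    for q in("rack","thick_center","medium_center","thin_center"):
        for d in cut_out(p,q):
            m=d["region"]; pts=W[m]; pts=pts[~np.isnan(pts).any(1)]
            if q=="rack": pts=pts[pts[:,2]<.045]
            zt=np.percentile(pts[:,2],95); r=rect(pts[pts[:,2]>zt-.008])
            c=r[0]-np.array([.5543,.1706 if n=="top" else .1688]); a=np.radians(161.6)
            xr=c@[np.cos(a),np.sin(a)]; yr=c@[-np.sin(a),np.cos(a)]
            print(n,q,round(d["confidence"],2),np.round(d["pixel"]),"ztop",round(zt,4),r,"rackxy",np.round([xr,yr],4))
E
```

```text
15.58 [ 0.4835 -0.1457  0.2211] jaw -18.85 open 0.497 [ 0.1 -0.4  0.4] q [ 0.45  0.61 -0.4   1.95  0.38  0.66 -0.52]
top rack 0.86 [239. 209.] ztop 0.0384 (array([0.5543, 0.1706]), 262.5, 125.9, -18.3) rackxy [0. 0.]
top thick_center 0.78 [415. 206.] ztop 0.0822 (array([ 0.5362, -0.1201]), 55.4, 37.2, 32.5) rackxy [-0.0746  0.2816]
top thick_center 0.74 [386. 326.] ztop 0.0824 (array([ 0.3411, -0.0711]), 56.3, 36.6, 21.8) rackxy [0.126  0.2966]
top thick_center 0.7 [257. 150.] ztop 0.0884 (array([0.6286, 0.1439]), 56.3, 37.1, 71.0) rackxy [-0.0789  0.0019]
top thin_center 0.84 [223. 240.] ztop 0.0888 (array([0.4803, 0.2024]), 55.7, 12.6, 71.3) rackxy [ 0.0803 -0.0068]
scene rack 0.68 [392. 274.] ztop 0.0374 (array([0.5539, 0.1688]), 264.7, 126.3, -18.3) rackxy [0.0004 0.0001]
scene thick_center 0.83 [410. 287.] ztop 0.0876 (array([0.6289, 0.1413]), 55.4, 38.5, 70.8) rackxy [-0.0795  0.0025]
scene thick_center 0.81 [245. 210.] ztop 0.0816 (array([ 0.4205, -0.0788]), 214.5, 53.6, -4.3) rackxy [0.0488 0.2772]
scene thick_center 0.79 [251. 298.] ztop 0.0816 (array([ 0.5377, -0.1221]), 55.7, 37.5, 32.4) rackxy [-0.0761  0.2813]
scene medium_center 0.72 [402. 247.] ztop 0.0873 (array([0.5548, 0.169 ]), 56.1, 26.0, 72.5) rackxy [-0.0004 -0.0003]
scene medium_center 0.63 [189. 248.] ztop 0.0288 (array([ 0.3728, -0.1931]), 22.6, 4.3, 75.7) rackxy [0.058  0.4007]
scene thin_center 0.78 [401. 214.] ztop 0.0869 (array([0.4817, 0.1996]), 55.7, 14.6, 70.6) rackxy [ 0.0786 -0.0063]
```

View pics/c2.png

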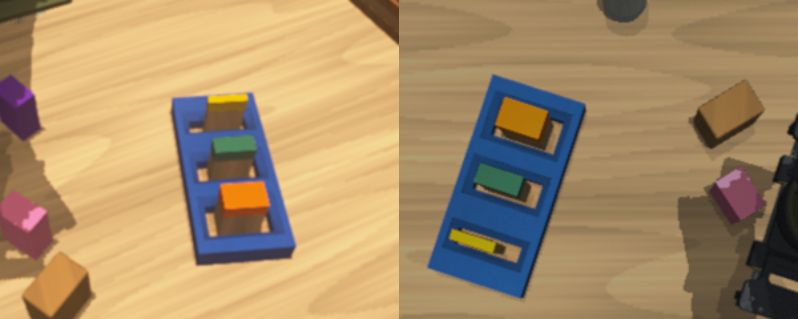

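All three stand home. Orange is at rack (-79, +2) mm, green at (0, 0) and yellow at (+80, -7), with tops between 0.087 and 0.089 m. The arm is clear, so I hand it in.

```bash
python3 -c "
from plant import *
print(finish_job())"
```

```text
the job is handed in; nothing more can be done
None
```

I put the orange-topped spacer in the 45 mm slot and the green-topped one in the 33 mm slot, then moved the arm clear and handed the job in at about 16 s on the clock. No verdict was reported. I did not touch the pink and purple look-alikes, the offcut or the yellow spacer.

| Spacer | Rack x, y (mm) | Top height (mm, 86 expected) |
|---|---|---|
| Orange | -79, +2 | 88 |
| Green | 0, 0 | 87 |
| Yellow | +80, -7 | 87–89 |

- **Upright:** all three look upright in the pictures, and their yaws are within about 1° of the slots.
- **Calibration:** the two cameras differed by about 2 mm, which is within the stated accuracy.
- **Missed detection:** the network did not report the green spacer in the last top view. It is plainly visible in that picture, and I measured it from the scene camera only.
- **Drift:** the arm drifted 3 to 7 mm on three descents, and I corrected it before each grip or release. The force readings stayed under 4 N.

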